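# Leaf through the pattern rack to the tote pattern

### The job

Leaf through the plywood patterns in the grooved rack with your fingertips: push every pattern that stands in front of the tote pattern (the one with the oblong hand hole), that is on the robot's side of it, over so that it rests leaning towards the robot and the tote pattern is open to view. Leave the tote pattern and any pattern behind it leaning back as they are. Only push them, lift none out of its groove, and do not disturb the things standing around the rack.

Things in the scene. Friction and masses are not known exactly. Their poses are not given: they have to be found in the camera images.
- rack: Low beech rack fixed to the bench, 264 mm (x) by 245 mm (y), four V grooves along y at x = -90, -30, 30, 90 mm. Origin: centre of its underside, on the bench; x points away from the robot, so front = -x. One pattern stands in each groove; the order varies, but the tote pattern is never in front. Ridges are 40 mm, end cheeks 52 mm above the bench; cheeks 225 mm apart.
- groove (a point): Middle of the front groove's bottom (rack x = -90 mm), 12 mm above the bench. Grooves are 5 mm wide at the bottom, walls 18 deg from vertical: a pattern rests leaning about 20 deg back or forward and falls to the side it is pushed past upright. Neighbours leaning alike leave 54 mm between them (level); one cannot lean forward while the next in front still leans back.
- pattern_tote: The wanted one: tote-bag pattern, rectangle 180 mm wide, 160 mm high, tallest, the only one with a hole: hand hole 90 mm wide, 118 to 142 mm above the bottom edge. 5 mm birch ply. Origin: middle of the bottom edge, in its groove; z up the board, y along its width, x the face normal away from the robot. Starts leaning back (z tilted 20 deg towards rack +x). 0.05-0.13 kg.
- pattern_rect: Base-panel pattern, no hole: rectangle 200 mm wide, 120 mm high, top corners slightly cut off. 5 mm birch ply. Origin: middle of the bottom edge, in its groove; z up the board, y along its width, x the face normal away from the robot. Starts leaning back (z tilted 20 deg towards rack +x). 0.05-0.13 kg.
- pattern_trap: Front-panel pattern, no hole: trapezium 200 mm wide at the bottom, 128 mm at the top, 130 mm high. 5 mm birch ply. Origin: middle of the bottom edge, in its groove; z up the board, y along its width, x the face normal away from the robot. Starts leaning back (z tilted 20 deg towards rack +x). 0.05-0.13 kg.
- pattern_dome: Flap pattern, no hole: 170 mm wide, straight sides, half-round top, 135 mm high in the middle. 5 mm birch ply. Origin: middle of the bottom edge, in its groove; z up the board, y along its width, x the face normal away from the robot. Starts leaning back (z tilted 20 deg towards rack +x). 0.05-0.13 kg.
- weight: Bystander: leather-covered bar weight 140 x 45 x 36 mm, long side along its x, with a steel wire handle arching to 87 mm. Origin: centre of its underside.
- ink_jar: Bystander: white jar of edge ink, 60 mm across, 75 mm high, standing. Origin: centre of its underside.
- former: Bystander: turned wooden former like a short post with a knob, 68 mm across, 145 mm high, standing. Origin: centre of its underside.
- screwdriver: Bystander: screwdriver with a dark wooden handle, about 150 mm long, lying along its x. Origin: under its middle.
Things that resemble listed ones, but are neither listed nor needed, are in the scene too. Leave any pink look-alike of the pattern_rect alone. What is shaped like the pattern_trap but turquoise is not meant.

How it is judged:
By the outcome, as a careful person would: the job done as asked, in the order asked, and still so for the second after the job is handed in, with the robot touching nothing.
It also fails if it takes over 51 s, if anything falls off the work surface, if the arm or the gripper's body presses on something with over 40 N, if the wrist force passes 120 N, or if a joint passes its speed limit or range.

### The arm

A 6-joint arm with a two-finger parallel gripper is mounted at the origin on the work surface. World frame = base frame: x ahead of the robot, y to its left, z up, the work surface at z = 0. Lengths are in m, angles in rad, forces in N, time in s.
With the tool pointing down it reaches from about 0.225 to 0.875 m from the base axis. Payload 3.4 kg.
Tool frame: the origin (TCP) lies at the very end of the fingers, on their centre line; the grasp point (between the pads) lies 19 mm behind it; z points along the fingers, y is the line along which they close (so a half turn about z gives the same grasp; the last joint's range is limited). The gripper opens to 85 mm and grips with 20 to 120 N. Pads are 22 mm wide; open, the fingers measure 114 mm over their backs; the gripper's body (76 mm by 85 mm) begins 54 mm behind the grasp point. The pads swing forward as they close: fully open they stand 13 mm farther back than shut.
Start: joints at [1.13, 0.276, 1.505, -0, 1.361, -0.121], TCP at [0.181, 0.546, 0.231] pointing down, gripper open.
Joint ranges: [-2.89, 2.89], [-0.75, 2.08], [0.22, 2.7], [-1.18, 4.32], [0.11, 2.71], [-2.7, 2.7]. Speed limits (rad/s): [2.57, 2.57, 3.14, 3.14, 3.14, 3.14].

### API

Orientations are given as a unit quaternion [w, x, y, z].
In Python, from rig import manip, get_image, camera_info gives the robot as it stands. The module is installed in compiled form; this text tells all that it offers.
- The arm moves only by the shell command python3 -m crank 'ROWS' [FORCE]. ROWS is a JSON object of lists of equal length, an entry for each row: "translation": the shift along the tool's x, y, z in mm, a list of three; "roll": the turn about the tool's z in rad; "fingers": the opening, from 0 (shut) to 1 (fully open). A call has 1 to 8 rows; each row shifts and turns the commanded pose from where the row before left it, along the tool's axes as they then stand; what a row does not reach is not made up. A row lasts 1/10 s, in which the tool goes at most 50 mm and 8.59 degrees, less where a joint would pass 70% of its speed; a pose out of reach is approached as far as the arm can. A call is refused whole if a number of a shift passes 50 or a number of a turn 0.15, either way. A call with a gripper value outside its range is refused whole. The fingers move at their own pace and stop on an object; FORCE is the grip in N (left out, the last holds). Time passes only in rows, so rows that do not move let the fingers close. It gives the time, the measured TCP pose, the force, the opening and the grip force at its end, in the units of the state.
- manip.get_state(): the state, without advancing time (a new reading comes with each control period).
- get_image(name): name is "scene" or "side" or "wrist"; returns the picture (480x640x3 uint8, blue, green, red); there is no depth.
- camera_info(name): a dict with "mtx" (3x3 intrinsics, pixels), "rvec" (rotation vector, rad) and "tvec" (3), from world to camera coordinates, as OpenCV has them. Camera axes: x right, y down, z forward; pixel columns grow to the right and rows downward; lengths in m; the calibration is good to about 2 mm. A picture is of the moment at which its call begins: read the wrist's pose just before it. camera_info takes no time and is no camera call; for the wrist camera it gives the pose at the moment of the call.
- manip.sign_off(): hands the job in; it is judged then, once.
The state is a dict: "clock": time; "qpos": joint angles; "qd": joint speeds; "effort": joint torques, N m; "position": TCP position; "ee_rot": TCP orientation; "contact_force": force on the tool from outside, world axes, zero at the start; "moment": the same for the moment, N m; "width": finger opening in m; "gripper_force": force on a finger pad.
Only numpy, scipy, OpenCV 4.12 (cv2) and the standard library are available. Lean on these libraries where they do the work, as an engineer would, in place of code of your own. Each camera call takes 0.05 s, during which the arm holds its last target. There are 200 camera calls.

## Working session

There is one attempt and no reset: what is moved stays moved. The work goes in short steps, Python scripts to look and compute and a shell command to move; the robot and the scene stay as the last step left them, time stands still between calls to the robot, and variables do not carry over. Pictures are saved under pics/ and viewed, at most 10 in all, crops included, and the job is handed in when it is done.

```bash
mkdir -p pics; python3 - <<'E'
from rig import manip,get_image,camera_info
import cv2
for n in("scene","side"):
    cv2.imwrite(f"pics/{n}0.png",get_image(n)); c=camera_info(n); print(n,c)
s=manip.get_state();print(s)
E
```

```text
scene {'mtx': array([[608.65859881,   0.        , 310.15712109],
       [  0.        , 608.65859881, 232.26918564],
       [  0.        ,   0.        ,   1.        ]]), 'rvec': array([ 2.48609582,  0.66958973, -0.17734343]), 'tvec': array([-0.48225037, -0.13071137,  1.2598631 ])}
side {'mtx': array([[566.08750371,   0.        , 319.59958874],
       [  0.        , 566.08750371, 232.00393933],
       [  0.        ,   0.        ,   1.        ]]), 'rvec': array([ 2.18048747, -0.27954918,  0.16721651]), 'tvec': array([-0.49416949,  0.14459514,  1.05242512])}
{'clock': 0.1, 'qpos': array([ 1.13002465e+00,  2.76566474e-01,  1.50598336e+00,  2.56880931e-05,
        1.36069612e+00, -1.20981136e-01]), 'qd': array([ 0.00134794, -0.0005883 , -0.00198432, -0.0008469 , -0.00087342,
        0.00061984]), 'effort': array([ 5.10444806e-04, -4.17703092e+01, -2.46405065e+01, -3.32495283e-04,
        5.79180516e-03, -1.36894494e-05]), 'position': array([0.18055294, 0.54544039, 0.23051564]), 'ee_rot': array([-2.41213535e-04,  1.59217415e-01,  9.87243198e-01, -7.90777077e-04]), 'contact_force': array([0.61506583, 0.0646497 , 0.08034354]), 'moment': array([ 0.04328466, -0.01114309, -0.0127303 ]), 'gripper_force': 0.0, 'width': 0.08512165912679087}
```

View pics/scene0.png

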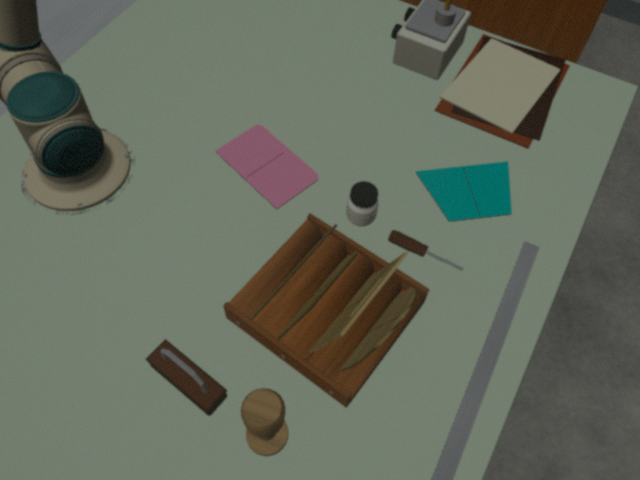

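View pics/side0.png

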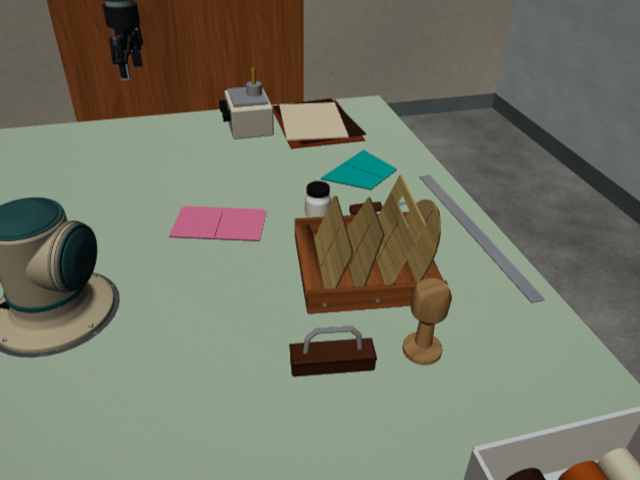

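```bash
python3 - <<'E'
import cv2,numpy as np
a=cv2.imread("pics/scene0.png")[205:415,215:440];b=cv2.imread("pics/side0.png")[165:320,285:455]
cv2.imwrite("pics/c1.png",cv2.resize(a,None,fx=2.8,fy=2.8,interpolation=2))
cv2.imwrite("pics/c2.png",cv2.resize(b,None,fx=3.8,fy=3.8,interpolation=2))
E
```

```text
(no output)
```

View pics/c1.png

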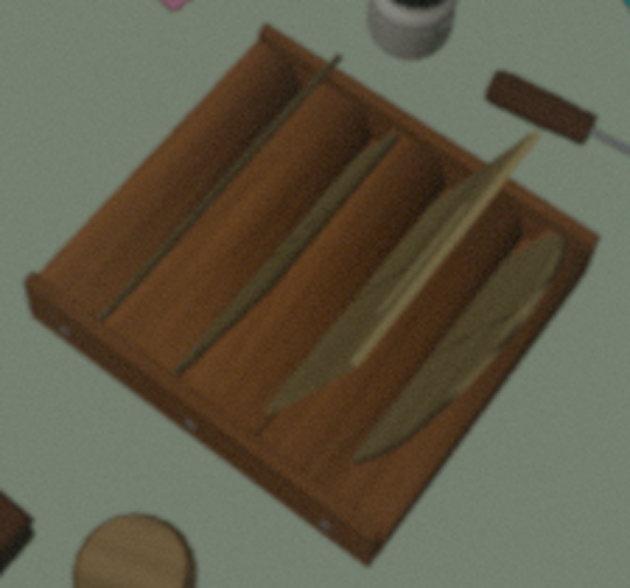

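View pics/c2.png

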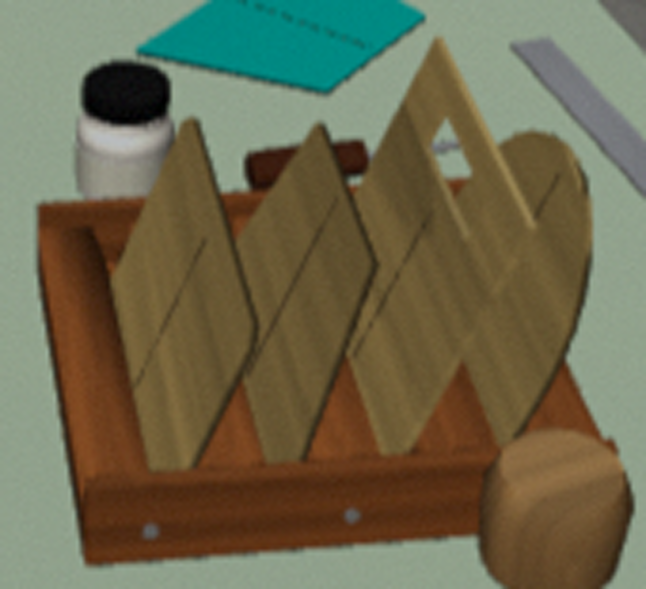

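```bash
cat > h.py <<'E'
from rig import manip,get_image,camera_info
import cv2,numpy as np
from scipy.spatial.transform import Rotation as R
def world(n,px,z):
    c=camera_info(n);Rm=cv2.Rodrigues(c["rvec"])[0];o=-Rm.T@c["tvec"]
    p=cv2.undistortPoints(np.float64([px]),c["mtx"],None).reshape(2)
    d=Rm.T@np.r_[p,1];return (o+d*(z-o[2])/d[2])
def pix(n,P):
    c=camera_info(n);return cv2.projectPoints(np.float64(P),c["rvec"],c["tvec"],c["mtx"],None)[0].reshape(-1,2)
def st():
    s=manip.get_state();q=s["ee_rot"];return s,R.from_quat([q[1],q[2],q[3],q[0]])
E
python3 - <<'E'
from h import *
P=np.array([world("scene",p,.052) for p in[(226.4,304),(309.6,214.6),(428.6,290),(347.9,400.7)]])
print(P.round(4)); # left=front/+y?  
print([np.linalg.norm(P[i]-P[(i+1)%4]).round(4) for i in range(4)])
for p in[(300,246),(438,278)]:pass
c=P.mean(0); ex=(P[2]+P[3]-P[0]-P[1])[:2];ex/=np.linalg.norm(ex);yaw=np.arctan2(ex[1],ex[0]);print("c",c,"yaw",yaw)
s,r=st();M=r.as_matrix();print(M.round(3))
ey=np.array([-ex[1],ex[0]])
T=np.array([[-132,-122.5,52],[-132,122.5,52],[132,122.5,52],[132,-122.5,52],[132,-122.5,0],[-132,-122.5,0],[-132,122.5,0]])/1e3
W=np.c_[c[:2]+T[:,:1]*ex+T[:,1:2]*ey,T[:,2]]
print(pix("scene",W).round(1),pix("side",W).round(1))
for rx in(-24,39):print(rx,c[:2]+rx/1e3*ex)
E
```

```text
[[ 0.4591 -0.1196  0.052 ]
 [ 0.4889  0.1134  0.052 ]
 [ 0.7472  0.0802  0.052 ]
 [ 0.717  -0.1629  0.052 ]]
[np.float64(0.235), np.float64(0.2604), np.float64(0.245), np.float64(0.2615)]
c [ 0.60304276 -0.02222129  0.052     ] yaw -0.14698260778561006
[[-0.949  0.314 -0.001]
 [ 0.314  0.949 -0.001]
 [ 0.    -0.002 -1.   ]]
[[222.7 304.8]
 [311.6 213.1]
 [430.8 291.4]
 [347.2 400.2]
 [345.1 410.2]
 [225.8 317.8]
 [311.1 228.3]] [[307.4 292.5]
 [296.1 216.9]
 [415.3 210.8]
 [448.5 283.3]
 [444.5 303.9]
 [307.2 313.4]
 [296.3 236.3]]
-24 [ 0.57930154 -0.0187064 ]
39 [ 0.64162225 -0.02793299]
```

```bash
cat >> h.py <<'E'
def toW(v,T):
    T=np.float64(T);c,s=np.cos(v[2]),np.sin(v[2])
    return np.c_[v[0]+(c*T[:,0]-s*T[:,1])/1e3,v[1]+(s*T[:,0]+c*T[:,1])/1e3,T[:,2]/1e3]
E
python3 - <<'E'
from h import *
from scipy.optimize import least_squares
t=np.radians(20);S,C=np.sin(t),np.cos(t)
A=[[-132,-122.5,52],[-132,122.5,52],[132,122.5,52],[132,-122.5,52]];a=np.float64([(226.4,304),(309.6,214.6),(428.6,290),(347.9,400.7)])
B=[[-132,-122.5,0],[-132,-122.5,52],[-132,122.5,52]];b=np.float64([(307.9,312.9),(307.6,293.2),(295.5,219.5)])
f=lambda v:np.r_[(pix("scene",toW(v,A))-a).ravel(),(pix("side",toW(v,B))-b).ravel()]
o=least_squares(f,[.603,-.022,-.14],x_scale=[.01,.01,.1]);v=o.x;print(v,o.fun.round(1))
K=[[gx+h*S,y,12+h*C] for gx,h,w in((-90,120,88),(-30,130,64),(30,160,90)) for y in(w,-w)]
print(pix("side",toW(v,K)).round(1))
print("obs (335,196.6),(352,250.5) | (369,198),(384,234) | (400,175.5),(426,225)")
s,r=st();M=r.as_matrix();p=s["position"]
print("tool x yaw",np.arctan2(M[1,0],M[0,0]))
for rx,z in((-24,200),(-24,107),(-100,107),(39,107)):
    W=toW(v,[[rx,0,z]])[0];print(rx,z,W.round(4))
c,sn=np.cos(v[2]),np.sin(v[2])
for flip in(1,-1):
    T=np.array([[flip*c,flip*sn,0],[flip*sn,-flip*c,0],[0,0,-1]]).T.T
    print(flip,"roll needed",(M.T@np.array([[flip*c,flip*sn,0],[flip*sn,-flip*c,0],[0,0,-1]])).round(3).tolist())
print("delta in present tool mm",(M.T@(toW(v,[[-24,0,200]])[0]-p)*1e3).round(1))
E
```

```text
[ 0.60282656 -0.02203787 -0.13690487] [-3.7  1.6  1.  -1.5  1.9  0.3  0.4 -0.8 -0.1  0.9  0.4 -0.3 -0.  -2.3]
[[337.1 195. ]
 [351.9 246.6]
 [370.1 195.7]
 [383.9 232.5]
 [402.3 175.4]
 [426.9 225.8]]
obs (335,196.6),(352,250.5) | (369,198),(384,234) | (400,175.5),(426,225)
tool x yaw 2.821796548565713
-24 200 [ 0.5791 -0.0188  0.2   ]
-24 107 [ 0.5791 -0.0188  0.107 ]
-100 107 [ 0.5038 -0.0084  0.107 ]
39 107 [ 0.6415 -0.0274  0.107 ]
1 roll needed [[-0.983, -0.182, -0.0], [0.182, -0.983, 0.002], [-0.001, 0.002, 1.0]]
-1 roll needed [[0.983, 0.182, -0.0], [-0.182, 0.983, 0.002], [0.001, -0.002, 1.0]]
delta in present tool mm [-555.7 -410.3   31.1]
```

Things that could be mistaken for the target: the pink panel (side 218,223), the turquoise trapezium (360,170) and the cream sheet (313,120) are lying flat and not wanted. In the rack, the side picture and its crop show:
- Groove 1: rect (335,240).
- Groove 2: trap (368,240).
- Groove 3: tote, hand hole at (403,200).
- Groove 4: dome (430,225).

So rect and trap get pushed, in that order.

```bash
python3 -m crank '{"translation":[[-15,-16,0],[-33,-36,0],[-33,-36,0],[-33,-36,0],[-33,-36,0],[-33,-36,0],[-33,-36,0],[-33,-36,0]],"roll":[-0.12,-0.063,0,0,0,0,0,0],"fingers":[0,0,0,0,0,0,0,0]}' 40
python3 -m crank '{"translation":[[-33,-36,0],[-33,-36,0],[-33,-36,0],[-33,-36,0],[-33,-36,0],[-25,-27,0],[-10,-10,0],[0,0,0]],"roll":[0,0,0,0,0,0,0,0],"fingers":[0,0,0,0,0,0,0,0]}'
cat >> h.py <<'E'
V=np.array([.60283,-.02204,-.1369])
def tip():
    s,r=st();d=(s["position"]-np.r_[V[:2],0])*1e3;c,n=np.cos(V[2]),np.sin(V[2])
    x=r.as_matrix()[:,0];print("rack xyz",(c*d[0]+n*d[1]).round(1),(-n*d[0]+c*d[1]).round(1),d[2].round(1),"yawerr",(np.arctan2(-x[1],-x[0])-V[2]).round(3),"F",s["contact_force"].round(1),"t",s["clock"],"w",s["width"])
E
python3 -c "from h import *;tip();print(st()[1].as_matrix().round(3))"
```

```text
clock: 0.9
position: [0.3824, 0.2413, 0.2312]
ee_rot: [-0.0, 0.068, 0.998, 0.0]
contact_force: [0.3, 0.0, 1.0]
width: 0.0003
gripper_force: 0.0
clock: 1.7
position: [0.551, -0.0004, 0.2305]
ee_rot: [-0.001, 0.07, 0.998, 0.0]
contact_force: [-1.0, 0.2, 0.1]
width: 0.0
gripper_force: 0.0
rack xyz -54.3 14.4 230.5 yawerr -0.003 F [-1.   0.2  0.1] t 1.7 w 9.30194840495434e-06
[[-0.99   0.139 -0.001]
 [ 0.139  0.99   0.   ]
 [ 0.001  0.    -1.   ]]
```

```bash
python3 -m crank '{"translation":[[-20,-10,0],[-10,-4,10],[0,0,30],[0,0,30],[0,0,10],[0,0,0]],"roll":[0,0,0,0,0,0],"fingers":[0,0,0,0,0,0]}' >/dev/null
python3 - <<'E'
from h import *
tip();a=get_image("side")[90:330,260:480];b=get_image("wrist")
cv2.imwrite("pics/d1.png",np.hstack([cv2.resize(a,(440,480),interpolation=2),cv2.resize(b,(360,270)).copy() if 0 else b[:,140:500]]))
E
```

```text
rack xyz -27.2 2.7 149.4 yawerr 0.001 F [0.1 1.2 1. ] t 2.3 w 0.00041947852746071463
```

View pics/d1.png

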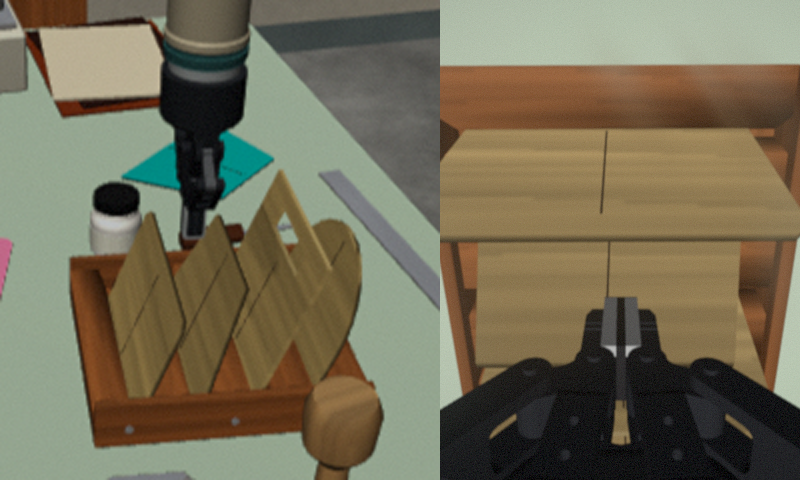

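The side half shows the fingertips (190,240) between the tops of rect (150,215) and trap (215,220). The wrist half shows rect's top edge at row 240, clear of the pads. I'll go down and push.

```bash
python3 -m crank '{"translation":[[-3,-2,10],[0,0,15],[0,0,12],[0,0,5],[0,0,0]],"roll":[0,0,0,0,0],"fingers":[0,0,0,0,0]}' >/dev/null
python3 -c "from h import *;tip()"
python3 -m crank '{"translation":[[8,0,0],[8,0,0],[8,0,0],[8,0,0],[8,0,0],[8,0,0],[8,0,0],[8,0,0]],"roll":[0,0,0,0,0,0,0,0],"fingers":[0,0,0,0,0,0,0,0]}' 
python3 -c "from h import *;tip()"
```

```text
rack xyz -22.4 -0.4 108.6 yawerr 0.0 F [ 0.3 -0.2  1.3] t 2.9 w 6.33838625914825e-05
clock: 3.7
position: [0.5168, -0.0106, 0.1093]
ee_rot: [0.0, 0.068, 0.998, 0.0]
contact_force: [0.4, -0.1, -0.8]
width: 0.0
gripper_force: 0.0
rack xyz -86.8 -0.4 109.3 yawerr 0.0 F [ 0.4 -0.1 -0.8] t 3.7 w 3.163084453807748e-06
```

Follow a little further, then look.

```bash
python3 -m crank '{"translation":[[6,0,0],[6,0,0],[6,0,0],[0,0,0],[0,0,0],[-10,0,0],[-20,0,20],[-20,0,-50]],"roll":[0,0,0,0,0,0,0,0],"fingers":[0,0,0,0,0,0,0,0]}' >/dev/null
python3 - <<'E'
from h import *
tip();a=get_image("side")[90:330,260:480];b=get_image("wrist")
cv2.imwrite("pics/d2.png",np.hstack([cv2.resize(a,(440,480),interpolation=2),b[:,140:500]]))
E
```

```text
rack xyz -60.2 -0.5 128.0 yawerr -0.0 F [ 0.2 -0.6 -0.4] t 4.5 w 3.382353697252737e-05
```

View pics/d2.png

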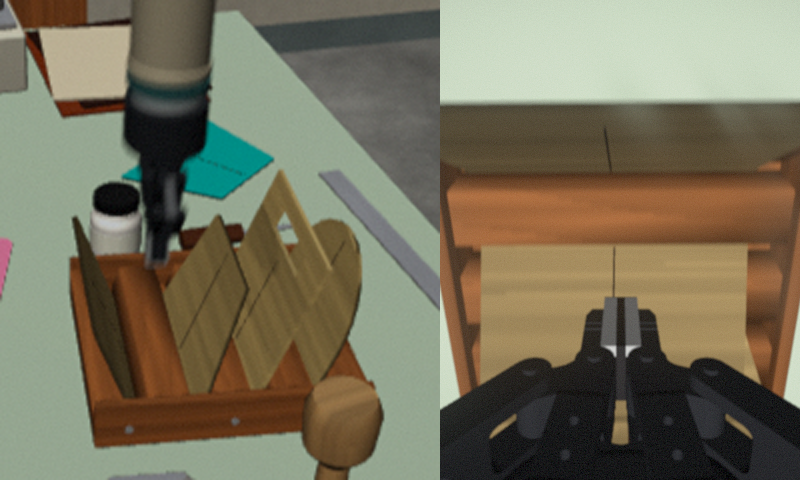

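Rect now leans forward (side half, 105,300). Next is the gap between trap and tote.

```bash
python3 -m crank '{"translation":[[0,0,-30],[0,0,-30],[-30,0,0],[-35,0,0],[-25,0,0],[-4,0,0],[0,0,0],[0,0,0]],"roll":[0,0,0,0,0,0,0,0],"fingers":[0,0,0,0,0,0,0,0]}' >/dev/null
python3 -c "from h import *;tip()"
```

```text
rack xyz 37.5 -0.3 195.4 yawerr 0.0 F [-1.2 -1.   0. ] t 5.4 w 4.404109854337014e-05
```

```bash
python3 -m crank '{"translation":[[-1,0,20],[0,0,25],[0,0,20],[0,0,15],[0,0,7],[0,0,0],[0,0,0]],"roll":[0,0,0,0,0,0,0],"fingers":[0,0,0,0,0,0,0]}' >/dev/null
python3 - <<'E'
from h import *
tip();a=get_image("side")[90:330,260:480];b=get_image("wrist")
cv2.imwrite("pics/d3.png",np.hstack([cv2.resize(a,(440,480),interpolation=2),b[:,140:500]]))
E
```

```text
rack xyz 39.6 -0.3 109.6 yawerr 0.0 F [0.7 0.5 0.3] t 6.1 w 0.00025974326226765627
```

View pics/d3.png

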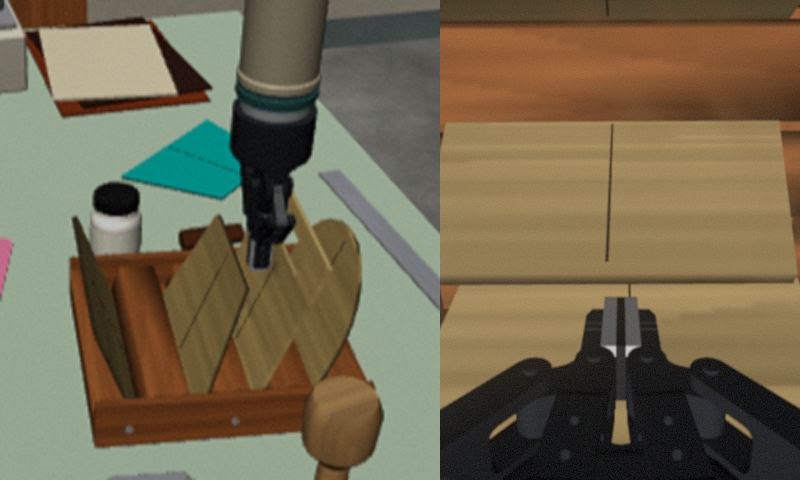

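The fingertips (260,262 in the side half) are between trap and tote, and nothing is touching. Pushing trap.

```bash
python3 -m crank '{"translation":[[8,0,0],[8,0,0],[8,0,0],[8,0,0],[8,0,0],[8,0,0],[8,0,0],[8,0,0]],"roll":[0,0,0,0,0,0,0,0],"fingers":[0,0,0,0,0,0,0,0]}' >/dev/null
python3 -c "from h import *;tip()"
python3 -m crank '{"translation":[[6,0,0],[6,0,0],[6,0,0],[0,0,0],[0,0,0],[-10,0,0],[-10,0,-20],[0,0,-40]],"roll":[0,0,0,0,0,0,0,0],"fingers":[0,0,0,0,0,0,0,0]}' >/dev/null
python3 -m crank '{"translation":[[0,0,-40],[0,0,-40],[40,0,-20],[50,0,0],[50,0,0],[50,0,0],[0,0,0],[0,0,0]],"roll":[0,0,0,0,0,0,0,0],"fingers":[0,0,0,0,0,0,0,0]}' >/dev/null
python3 - <<'E'
from h import *
tip();a=get_image("side")[90:390,260:480];b=get_image("scene")[150:450,130:470]
cv2.imwrite("pics/d4.png",np.hstack([cv2.resize(a,(352,480),interpolation=2),cv2.resize(b,(448,480))]))
E
```

```text
rack xyz -25.2 -0.4 108.7 yawerr 0.0 F [ 0.4  0.1 -0.6] t 7.0 w 8.577647380016841e-05
rack xyz -211.9 -0.4 269.6 yawerr 0.0 F [ 0.9 -0.6  0.4] t 8.6 w -0.00019884644049462645
```

View pics/d4.png

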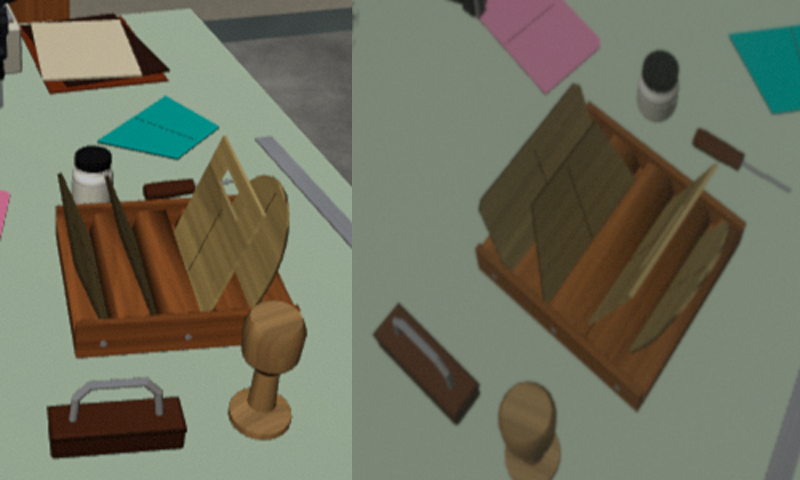

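Both front patterns (side half 85,250 and 130,245) lean towards the robot. The tote, with its hole at (228,180), and the dome still lean back, and the things around the rack haven't moved.

```bash
python3 -c "from rig import manip;print(manip.sign_off())"
```

```text
the job is handed in; nothing more can be done
None
```

The rect and trap patterns in front now lean towards the robot, and the tote pattern is open to view. The tote and the dome behind it still lean back, nothing around the rack was disturbed, and the job was handed in at about 9 s.

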